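Tune the bench unit with its coarse and fine knobs

ROBOT

A 7-joint arm with a two-finger parallel gripper is mounted at the origin on a cart in front of the work surface, level with it; the furniture and walls round the work are solid. World frame = base frame: x ahead of the robot, y to its left, z up, the work surface at z = 0. Lengths are in m, angles in rad, forces in N, time in s.
With the tool pointing down it reaches from about 0.4 to 0.925 m from the base axis. Payload 4.1 kg.
Tool frame: the origin (TCP) lies midway between the tips of the shut fingers; the grasp point (between the pads) lies 19 mm behind it (env.grip_point_offset is the distance from the TCP to the grasp point, in m); z points along the fingers, y is the line along which they close (so a half turn about z gives the same grasp; the last joint's range is limited). The gripper opens to 85 mm and grips with 20 to 120 N. Pads are 22 mm wide; open, the fingers measure 114 mm over their backs; the gripper's body (76 mm by 85 mm) begins 54 mm behind the grasp point. The pads swing forward as they close: fully open they stand 13 mm farther back than shut.
Start: joints at [1.051, 0.398, 0.045, 1.537, -0.019, 1.207, -0.051], TCP at [0.266, -0.593, 0.231] pointing down, gripper open.
Joint ranges: [-2.82, 2.82], [-0.49, 2.23], [-1.37, 1.46], [0, 2.46], [-1.36, 4.5], [0.23, 2], [-2.94, 2.94]. Speed limits (rad/s): [2.57, 2.57, 3.14, 3.14, 3.14, 3.14, 3.14].

INTERFACE

Orientations are given as [roll, pitch, yaw] about the fixed x, y, z axes, in that order (R = Rz(yaw) Ry(pitch) Rx(roll)).
In Python, from plant import env gives the robot as it stands.
- The arm moves only by the tool apply_moves, never from a script. Its arguments are lists of equal length, an entry for each row: "translation": the shift along the tool's x, y, z in units of 40 mm (1.0 is 40 mm), a list of three; "dr": the turn, a rotation vector about the tool's x, y, z in degrees, a list of three; "fingers": the opening, from 0 (shut) to 1 (fully open). In form: {"translation": [[x, y, z], ...], "dr": [[wx, wy, wz], ...], "fingers": [fingers, ...]}. A call has 1 to 12 rows; each row shifts and turns the commanded pose from where the row before left it, along the tool's axes as they then stand; what a row does not reach is not made up. A row lasts 1/12 s, in which the tool goes at most 41.7 mm and 7.16 degrees, less where a joint would pass 70% of its speed; a pose out of reach is approached as far as the arm can. A call is refused whole if a number of a shift passes 1 or a number of a turn 7.16, either way. A call with a gripper value outside its range is refused whole. The fingers move at their own pace and stop on an object; the grip force is fixed at half the most. Time passes only in rows, so rows that do not move let the fingers close. It gives the time, the measured TCP pose, the force, the opening and the grip force at its end, in the units of the state.
- env.get_obs(): the state, without advancing time (a new reading comes with each control period).
- env.get_image(name): name is "scene" or "top" or "wrist"; returns the picture (384x512x3 uint8, red, green, blue); there is no depth.
- env.camera_params(name): a dict with "camera_matrix" (3x3 intrinsics, pixels), "R" (3x3) and "t" (3): a world point X has camera coordinates R X + t. Camera axes: x right, y down, z forward; pixel columns grow to the right and rows downward; lengths in m; the calibration is good to about 2 mm. A picture is of the moment at which its call begins: read the wrist's pose just before it. camera_params takes no time and is no camera call; for the wrist camera it gives the pose at the moment of the call.
- env.finish_job(): hands the job in; it is judged then, once.
Trained networks look in the newest picture that a camera, given by its name, has taken for a name from the list of things; names that differ only in an ending like _2 or _b are one class to them, and where a whole thing is asked for, a point or a joint stands for the part that bears it (a point fixed in the world has none). Each returns a list of dicts, best first, with "score" (0 to 1); they miss things now and then, are a little off and sometimes report something else, mostly with a low value. They report only what shows in the picture. A call takes as long as a camera call.
- env.outline_of(thing, camera): "pixels" (384x512 bool, what is visible of it) and "bbox" ([centre column, centre row, width, height] in pixels, round what is visible of it).
- env.mark_of(thing, camera): "at" ([column, row] in pixels: a listed point, or the origin of a listed thing).
The state is a dict: "clock": time; "q": joint angles; "qvel": joint speeds; "tau": joint torques, N m; "ee_pos": TCP position; "tool_rot": TCP orientation; "contact_force": force on the tool from outside, world axes, zero at the start; "ft_torque": the same for the moment, N m; "grip_width": opening from 0.0 (shut) to 1.0 (fully open); "grip_force": force on a finger pad.
Only numpy, scipy, OpenCV 4.12 (cv2) and the standard library are available. Lean on these libraries where they do the work, as an engineer would, in place of code of your own. Each camera call takes 0.05 s, during which the arm holds its last target. There are 200 camera calls.

TASK

Tune the blue bench unit to its red marker: first turn the large outer knob until the yellow window frame is centred over the red marker line, and then turn the small inner knob until the black needle inside the frame lies on the red line. Work only with the knobs - do not touch the window frame, needle or marker - and leave the other things on the bench where they are.

Things in the scene. Friction and masses are not known exactly. Their poses are not given: they have to be found in the camera images.
- tuning_unit: Blue wedge-shaped instrument case, 190 mm wide (its y), 144 mm deep (its x) and 134 mm high at the back, fixed to the bench. Origin: centre of its underside, on the bench. x points to its back, y to its left as its user sees it, z up. Its dark control panel slopes 35 degrees, low at the front, towards the robot.
- dial_panel: The sloping panel, 176 mm (x) by 190 mm (y). Origin: centre of its outer surface, 83 mm above the bench. x points up the slope, y to the user's left, z out of it (35 degrees from vertical). Knob axis and centre of the white dial at x = -8, y = 0 mm, along z; dial radius 74 mm. On the dial nothing but the knobs stands higher than 8 mm.
- coarse_knob (a joint): Angle of the large black outer knob, rad; grows clockwise as seen from outside. The window frame is fixed to it and turns with it 1 to 1 over the dial; the needle and inner knob ride along. Range -0.6 to 2.4. Friction (0.12 N m) holds it where it is left.
- coarse_knob_top (a point): Centre of the outer knob's top face, 36 mm above the panel; the knob is 54 mm in diameter and 28 mm tall, its underside 8 mm above the panel. z is the axis, out of the panel; x points towards the window frame. Grip it across its diameter, the inner knob standing between the fingers.
- fine_knob (a joint): Angle of the small grey inner knob relative to the outer one, rad; grows clockwise as seen from outside. Each radian turns the needle 0.14 rad (8 mm at its middle) clockwise, to the right, in the window frame. Range -0.6 to 2.6. Friction (0.03 N m) holds it; turning it leaves the outer knob still.
- fine_knob_top (a point): Centre of the inner knob's top face, 67 mm above the panel; the knob is 30 mm in diameter and 30 mm tall, standing 1 mm above the outer knob's top. z is the axis, out of the panel.
- window_frame: Yellow window frame on an arm of the outer knob, 34 mm (radially, x) by 40 mm (y), opening 24 x 30 mm, at most 8 mm above the panel. Origin: on the knob axis, at the panel surface; x points along the arm.
- window_centre (a point): Centre of the window frame's opening, 56 mm from the knob axis, at the panel surface; x points outwards from the axis, z out of the panel. It starts left of the marker.
- needle: Black needle, radial, 2.2 mm wide, from 21 to 69 mm from the knob axis, under the window frame. Origin: on the knob axis, at the panel surface; x points along the needle.
- needle_mid (a point): Point of the needle 56 mm from the knob axis, at the panel surface; x points outwards along the needle. It starts 8 to 12 mm left of the window's centre.
- marker: Red set marker: a radial red line 3 mm wide over the white dial, with a red clip 12 x 13 x 6 mm outside the dial. Stiff; it stays where it is. Origin: on the knob axis, at the panel surface; x points along the line.
- marker_line (a point): Point of the red line 56 mm from the knob axis, at the panel surface; x points outwards along the line, y to the left across it. Target for the window's centre and then the needle.
- multimeter: Red multimeter lying on the bench, 78 x 155 x 49 mm, loose bystander; origin under its centre.
- glue_bottle: Blue glue bottle with a yellow nozzle and white band, 31 mm diameter, 75 mm tall, standing loose on the bench; bystander; origin under its centre.
- blue_tape: Blue roll of tape lying on the bench, 67 x 74 x 19 mm, loose bystander; origin under its centre.

How it is judged:
By the outcome, as a careful person would: the job done as asked, in the order asked, and still so for the second after the job is handed in, with the robot touching nothing.
It also fails if it takes over 58 s, if anything falls off the work surface, if the arm or the gripper's body presses on something with over 40 N, if the wrist force passes 120 N, or if a joint passes its speed limit or range.

## Working session

There is one attempt and no reset: what is moved stays moved. The work goes in short steps, Python scripts to look and compute and a tool call to move; the robot and the scene stay as the last step left them, time stands still between calls to the robot, and variables do not carry over. Pictures are saved under pics/ and viewed, at most 10 in all, crops included, and the job is handed in when it is done.

Besides the shell and the picture viewer there is one more tool, called after "Request:" in YAML: its name, and indented under it one key for each argument. apply_moves: Moves the arm, as the interface text tells. Its arguments: {"type":"object","properties":{"translation":{"type":"array"},"dr":{"type":"array"},"fingers":{"type":"array"}},"required":["translation","dr","fingers"]}

```bash
ls; mkdir -p pics
cat > h.py <<'E'
import numpy as np, cv2
from plant import env
from scipy.spatial.transform import Rotation as Ro
def snap(cam,name=None):
    P=env.camera_params(cam); im=env.get_image(cam)
    if name: cv2.imwrite('pics/'+name,im[:,:,::-1])
    return P,im
def proj(P,X):
    c=P['R']@np.array(X).T+np.array(P['t']).reshape(3,1); p=P['camera_matrix']@c
    return (p[:2]/p[2]).T
def ray(P,uv):
    d=P['R'].T@np.linalg.inv(P['camera_matrix'])@np.array([uv[0],uv[1],1.])
    return -P['R'].T@np.array(P['t']),d/np.linalg.norm(d)
E
python3 - <<'E'
from h import *
o=env.get_obs(); print(o)
ims=[]
for c in ['scene','top']:
    P,im=snap(c); ims.append(im); print(c,P)
    for t in ['tuning_unit','dial_panel','coarse_knob_top','fine_knob_top','window_centre','needle_mid','marker_line']:
        print(t,[(np.round(d['at'],1),round(d['score'],2)) for d in env.mark_of(t,c)[:2]])
cv2.imwrite('pics/a.png',cv2.resize(np.hstack(ims)[:,:,::-1],(800,300)))
E
```

```text
pics
{'clock': 0.0, 'q': array([ 1.05097733,  0.39920484,  0.0449971 ,  1.53792126, -0.01869102,
        1.20692969, -0.0507114 ]), 'qvel': array([-1.34111426e-03,  5.35601243e-04, -9.10289134e-04, -5.50906129e-05,
       -6.74283606e-04,  1.03453547e-03, -2.93824349e-04]), 'tau': array([-1.19298995e-03, -4.75123537e+01,  1.36424806e+00, -2.54226726e+01,
        1.16873547e-02,  9.42440412e-03,  3.04288051e-05]), 'ee_pos': array([ 0.26529345, -0.59266614,  0.2302361 ]), 'tool_rot': array([-3.13955485e+00,  1.34673466e-04,  4.20956195e-01]), 'contact_force': array([-1.13235745,  0.48695985,  0.23915861]), 'ft_torque': array([ 0.00900822, -0.00071229,  0.03258125]), 'grip_force': 0.0, 'grip_width': 1.0023394886997723}
scene {'camera_matrix': array([[462.49191024,   0.        , 248.51163753],
       [  0.        , 462.49191024, 186.38749608],
       [  0.        ,   0.        ,   1.        ]]), 'R': array([[-0.8514181 , -0.52448044, -0.00273803],
       [-0.30542242,  0.50003955, -0.81035646],
       [ 0.42638524, -0.6891159 , -0.58593081]]), 't': array([0.20685186, 0.45956198, 0.519024
[... 288 characters left out ...]
)]
top {'camera_matrix': array([[466.00505986,   0.        , 257.95519905],
       [  0.        , 466.00505986, 189.35159179],
       [  0.        ,   0.        ,   1.        ]]), 'R': array([[ 0.01209279, -0.99984531, -0.01277151],
       [-0.99159055, -0.01034516, -0.12900065],
       [ 0.12884857,  0.01422409, -0.99156226]]), 't': array([-0.43208622,  0.49535917,  0.97175944])}
tuning_unit [(array([261.8, 167.4]), 0.7)]
dial_panel [(array([257.9, 160.7]), 0.63)]
coarse_knob_top [(array([249.7, 165.2]), 0.57)]
fine_knob_top [(array([241.2, 168. ]), 0.73), (array([255.1, 135. ]), 0.16)]
window_centre [(array([255.8, 132.6]), 0.47), (array([174.6, 248. ]), 0.31)]
needle_mid []
marker_line []
```

View pics/a.png

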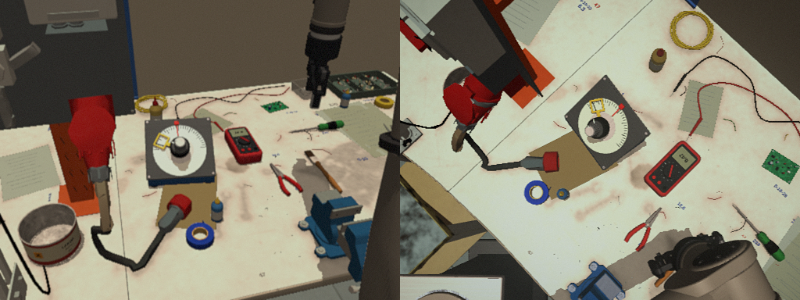

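Run:
```python
from h import *
ims=[]
for c in ['scene','top']:
    P,im=snap(c); d=env.outline_of('tuning_unit',c)[0]; print(c,d['score'],d['bbox'])
    x,y=np.array(d['bbox'][:2]).astype(int); w=75
    cr=im[y-w:y+w,x-w:x+w,::-1]; ims.append(cv2.resize(cr,(400,400),interpolation=cv2.INTER_CUBIC)); print('crop origin',x-w,y-w,'scale',400/150)
    cv2.imwrite('pics/full_%s.png'%c,im[:,:,::-1])
    np.save('m_%s.npy'%c,d['pixels'])
cv2.imwrite('pics/b.png',np.hstack(ims))
```

```text
scene 0.87 [232.4, 194.4, 96.9, 93.4]
crop origin 157 119 scale 2.6666666666666665
top 0.73 [264.8, 158.3, 110.3, 125.0]
crop origin 189 83 scale 2.6666666666666665
```

View pics/b.png

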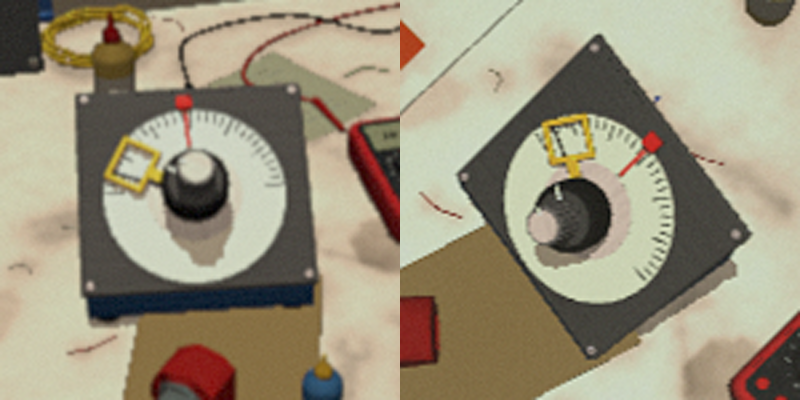

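The unit shows at about (232,194) in scene and (265,158) in top. The yellow frame is left of the red marker in both, and the panel corners are clear enough to fit a pose.

```bash
cat >> h.py <<'E'
from scipy.optimize import least_squares
c35,s35=np.cos(np.radians(35)),np.sin(np.radians(35))
def panel(p): # p=x,y,yaw -> rotation, origin (world) of dial_panel
    Ru=Ro.from_euler('z',p[2]).as_matrix()
    Rp=Ru@np.array([[c35,0,-s35],[0,1,0],[s35,0,c35]])
    return Rp,np.array([p[0],p[1],0.083])
def pt(p,l): R,t=panel(p); return t+np.array(l)@R.T
def dial(p,r,phi,h=0): # phi clockwise from panel up
    phi=np.asarray(phi,float); return pt(p,np.stack([-.008+r*np.cos(phi),-r*np.sin(phi),h+0*phi],-1))
E
python3 - <<'E'
from h import *
s=150/400
sc=np.array([[77,94],[298,86],[315,290],[85,295]])*s+[157,119]
tp=np.array([[198,36],[350,235],[192,355],[60,177]])*s+[189,83]
L=np.array([[.088,.095,0],[.088,-.095,0],[-.088,-.095,0],[-.088,.095,0]])
P={c:env.camera_params(c) for c in('scene','top')}
f=lambda p:np.r_[(proj(P['scene'],pt(p,L))-sc).ravel(),(proj(P['top'],pt(p,L))-tp).ravel()]
r=least_squares(f,[.6,0,-.6],loss='soft_l1'); p=r.x
print(p,np.round(f(p).reshape(-1,2),1))
np.save('p.npy',p)
print('fine top',pt(p,[-.008,0,.067]),'normal',panel(p)[0][:,2])
print('fine px',proj(P['scene'],pt(p,[[-.008,0,.067]])),proj(P['top'],pt(p,[[-.008,0,.067]])))
# angles by polar sampling at r=.056..
for c in P:
    im=cv2.imread('pics/full_%s.png'%c)[:,:,::-1]
    ph=np.radians(np.arange(-110,60,.25)).astype(np.float32)
    rs=np.arange(.015,.085,.00025)
    pts=np.concatenate([proj(P[c],dial(p,q,ph)) for q in rs]).reshape(len(rs),-1,2).astype(np.float32)
    out=cv2.remap(im,pts,None,cv2.INTER_CUBIC); cv2.imwrite('pics/pol_%s.png'%c,out[::-1,:,::-1])
a=[cv2.imread('pics/pol_%s.png'%c) for c in P]
cv2.imwrite('pics/pol.png',cv2.resize(np.vstack(a),(800,600)))
E
```

```text
[ 0.55601815 -0.43436727 -0.93212934] [[-0.3 -0.5]
 [ 1.7 -1.6]
 [ 2.5 -2.3]
 [-0.9  1.2]
 [-0.3 -1.8]
 [ 0.6  0.3]
 [-0.3  2.7]
 [-2.2 -1.5]]
fine top [ 0.52920272 -0.39825095  0.13329458] normal [-0.34192366  0.46051942  0.81915204]
fine px [[231.20591178 181.85317414]] [[242.87146746 167.41365575]]
```

View pics/pol.png

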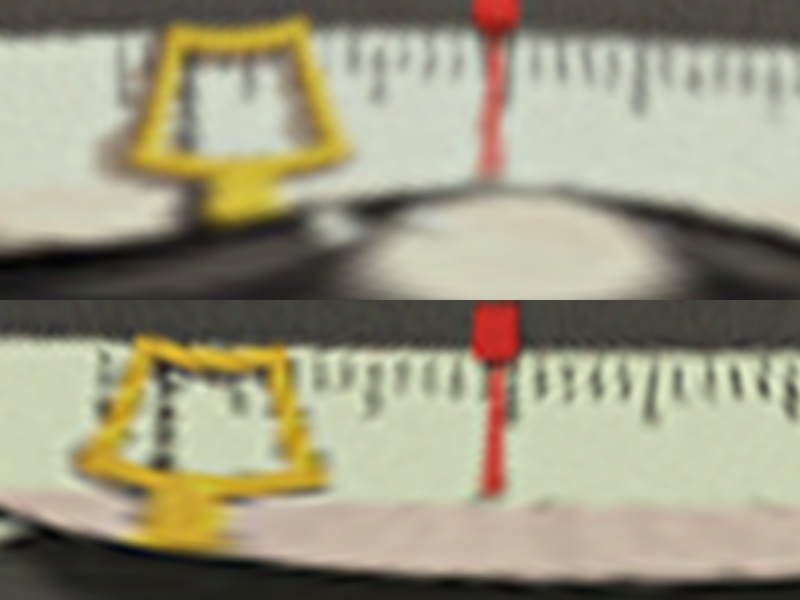

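The marker sits at about −5° on the dial and the frame at about −62°, in agreement between both cameras apart from parallax. The knob projects where it is seen, so I'll approach.

```bash
cat >> h.py <<'E'
p=np.load('p.npy') if __import__('os').path.exists('p.npy') else None
def goto(h,phi,off=(0,0)):
    """TCP at height h above panel on the knob axis (+off panel xy), tool y at phi (rad cw from up)"""
    R,t=panel(p); tgt=pt(p,[-.008+off[0],off[1],h]); z=-R[:,2]; y=R@[np.cos(phi),-np.sin(phi),0]
    Rt=np.stack([np.cross(y,z),y,z],1); o=env.get_obs(); Rc=Ro.from_euler('xyz',o['tool_rot']).as_matrix()
    rv=np.degrees(Ro.from_matrix(Rc.T@Rt).as_rotvec()); d=(tgt-o['ee_pos'])/.04
    print('t',round(o['clock'],2),'w',round(o['grip_width'],3),'gf',round(o['grip_force'],1),'F',np.round(o['contact_force'],1),'q',np.round(o['q'],2))
    print('rotvec',np.round(rv,2),'shift(now axes)',np.round(Rc.T@d,3),'shift(target axes)',np.round(Rt.T@d,3))
    loc=R.T@(o['ee_pos']-pt(p,[-.008,0,0])); yl=R.T@Rc[:,1]; print('tcp in dial mm',np.round(loc*1e3,1),'tool y phi',round(np.degrees(np.arctan2(-yl[1],yl[0])),2))
E
python3 -c "
from h import *
goto(.16,np.radians(28))"
```

```text
t 1.0 w 0.993 gf 0.0 F [-0.5  0.3  0.7] q [ 1.05  0.4   0.05  1.54 -0.02  1.21 -0.05]
rotvec [-32.93  12.14  15.04] shift(now axes) [ 7.719 -3.06   0.546] shift(target axes) [ 6.583 -5.08  -0.31 ]
tcp in dial mm [  55.8 -327.9  147.6] tool y phi 15.11
```

Request:
apply_moves:
  translation:
    - [0.5,-0.2,0]
    - [0.8,-0.32,0]
    - [0.9,-0.36,0]
    - [0.9,-0.36,0]
    - [0.9,-0.36,0]
    - [0.9,-0.36,0]
    - [0.9,-0.36,0.1]
    - [0.9,-0.36,0.15]
    - [0.7,-0.26,0.15]
    - [0.3,-0.12,0.1]
    - [0,0,0]
    - [0,0,0]
  dr:
    - [0,0,0]
    - [0,0,0]
    - [0,0,0]
    - [0,0,0]
    - [0,0,0]
    - [0,0,0]
    - [0,0,0]
    - [0,0,0]
    - [0,0,0]
    - [0,0,0]
    - [0,0,0]
    - [0,0,0]
  fingers: [1,1,1,1,1,1,1,1,1,1,1,1]

```text
clock: 2.0
ee_pos: [0.4961, -0.3563, 0.2111]
tool_rot: [3.142, 0.002, 0.421]
contact_force: [-0.9, -1.1, 0.8]
grip_width: 0.998
grip_force: 0.0
```

Request:
apply_moves:
  translation:
    - [0,0,0]
    - [0,0,0]
    - [0,0,0]
    - [0,0,0]
    - [0,0,0]
    - [0,0,0]
    - [0,0,0]
    - [0,0,0]
    - [0,0,0]
    - [0,0,0]
  dr:
    - [-4.1,1.5,1.9]
    - [-4.1,1.5,1.9]
    - [-4.1,1.5,1.9]
    - [-4.1,1.5,1.9]
    - [-4.1,1.5,1.9]
    - [-4.1,1.5,1.9]
    - [-4.1,1.5,1.9]
    - [-4.1,1.5,1.9]
    - [0,0,0]
    - [0,0,0]
  fingers: [1,1,1,1,1,1,1,1,1,1]

```text
clock: 2.83
ee_pos: [0.4944, -0.3581, 0.2114]
tool_rot: [2.606, -0.258, 0.224]
contact_force: [-0.8, -0.2, 1.1]
grip_width: 1.004
grip_force: 0.0
```

Run:
```python
from h import *
goto(.16,np.radians(28))
P,im=snap('wrist')
for t in ['coarse_knob_top','fine_knob_top','window_centre','needle_mid','marker_line']:
    print(t,[(np.round(d['at'],1),round(d['score'],2)) for d in env.mark_of(t,'wrist')[:2]])
pts={'fine':(0,0,.067),'coarse':(0,0,.036)}
for k,v in pts.items(): print(k,proj(P,pt(p,[[-.008,0,v[2]]])))
print('marker',proj(P,dial(p,.056,np.radians([-4.8]))),'win',proj(P,dial(p,.056,np.radians([-62.4]))))
cv2.imwrite('pics/w1.png',im[:,:,::-1])
```

```text
t 2.83 w 1.004 gf 0.0 F [-0.8 -0.2  1.1] q [ 0.38  0.1   0.02  2.11  0.64  0.5  -1.52]
rotvec [-0.96  0.84  0.29] shift(now axes) [ 0.072 -0.078  0.035] shift(target axes) [ 0.071 -0.079  0.035]
tcp in dial mm [  1.4  -4.  161.4] tool y phi 27.72
coarse_knob_top [(array([252. , 176.1]), 0.84)]
fine_knob_top [(array([251.7, 184.7]), 0.75), (array([327.8, 246.7]), 0.44)]
window_centre [(array([252., 115.]), 0.59), (array([252.2, 174.3]), 0.21)]
needle_mid [(array([244. , 112.2]), 0.5), (array([330., 249.]), 0.41)]
marker_line [(array([299.8, 140.1]), 0.52), (array([328.2, 249.8]), 0.3)]
fine [[253.37822339 187.25632943]]
coarse [[254.11416736 177.64391353]]
marker [[300.27033742 140.67980935]] win [[254.64138134 114.96136461]]
```

View pics/w1.png

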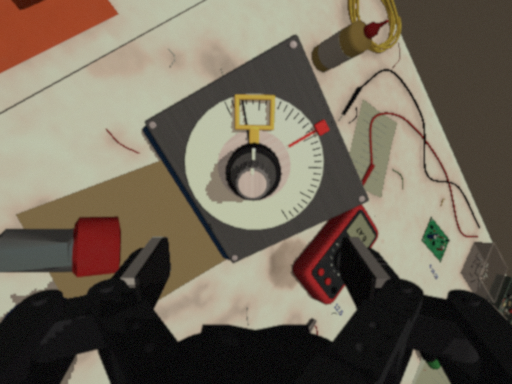

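Wrist view: knob at (252,180), frame at (253,112) left of the marker line at (305,138). The prediction is off by only about 2 px. I'll refit with this view too.

```bash
cat >> h.py <<'E'
def polar(P,im,rs,ph,h=0):
    pts=np.concatenate([proj(P,dial(p,q,ph,h)) for q in rs]).reshape(len(rs),-1,2).astype(np.float32)
    return cv2.remap(im,pts,None,cv2.INTER_CUBIC)
def angles(P,im,lo=-100,hi=60):
    """deg cw from up: marker, window frame (outer/inner side bars, height 7 mm), needle"""
    ph=np.radians(np.arange(lo,hi,.1)); deg=np.degrees(ph)
    def runs(mask,mn=5):
        m=np.r_[0,mask.astype(int),0]; d=np.diff(m); a=np.where(d==1)[0]; b=np.where(d==-1)[0]
        return [(round(deg[i],1),round(deg[j-1],1)) for i,j in zip(a,b) if j-i>=mn]
    f=lambda h,r0,r1: polar(P,im,np.arange(r0,r1,.0005),ph,h).astype(float).mean(0)
    A=f(0,.048,.064); r,g,b=A.T
    print('red',runs((r-g>50)&(g-b<40))); print('dark',runs(A.max(1)<110,3))
    A=f(.007,.050,.062); r,g,b=A.T; print('yellow',runs((r-b>60)&(g-b>35)))
    A=f(.007,.033,.037); r,g,b=A.T; print('arm',runs((r-b>60)&(g-b>35)))
E
python3 - <<'E'
from h import *
import h
s=150/400
W=np.array([[297,37],[367,200],[234,260],[145,125]])
sc=np.array([[77,94],[298,86],[315,290],[85,295]])*s+[157,119]
tp=np.array([[198,36],[350,235],[192,355],[60,177]])*s+[189,83]
L=np.array([[.088,.095,0],[.088,-.095,0],[-.088,-.095,0],[-.088,.095,0]])
K=np.array([[-.008,0,.067],[-.008,0,.036]])
P={c:env.camera_params(c) for c in('scene','top','wrist')}
kn={'scene':[[230.5,181.6],[229.8,188.9]],'top':[[242.6,167.2],[249.7,165.2]],'wrist':[[251.7,184.7],[252,176.1]]}
def f(q): return np.r_[tuple((proj(P[c],pt(q,np.r_[L,K]))-np.r_[o,kn[c]]).ravel() for c,o in(('scene',sc),('top',tp),('wrist',W)))]
r=least_squares(f,p,loss='soft_l1'); print(p,r.x); print(np.round(f(r.x).reshape(3,-1,2),1).tolist())
np.save('p.npy',r.x); h.p=r.x
im=cv2.imread('pics/w1.png')[:,:,::-1]; angles(P['wrist'],im)
goto(.10,np.radians(28))
E
```

```text
[ 0.55601815 -0.43436727 -0.93212934] [ 0.55837952 -0.43350133 -0.92967878]
[[[-1.4, -0.6], [0.5, -1.7], [1.4, -2.5], [-2.0, 1.1], [-0.4, 0.1], [0.1, -2.2]], [[-0.8, -3.0], [0.2, -1.0], [-0.6, 1.6], [-2.6, -2.4], [-0.1, -0.9], [0.6, -1.9]], [[0.2, -2.0], [4.3, 3.6], [-1.5, 7.4], [-2.4, -0.6], [1.1, 2.4], [1.6, 1.5]]]
red [(np.float64(-7.4), np.float64(-4.4))]
dark [(np.float64(-73.3), np.float64(-71.4))]
yellow [(np.float64(-83.3), np.float64(-77.6)), (np.float64(-46.6), np.float64(-41.2))]
arm [(np.float64(-71.6), np.float64(-54.1))]
t 3.13 w 1.002 gf 0.0 F [-0.4 -0.3 -0.1] q [ 0.38  0.1   0.02  2.11  0.64  0.5  -1.53]
rotvec [-0.9   0.78  0.12] shift(now axes) [ 0.095 -0.063  1.541] shift(target axes) [ 0.074 -0.088  1.541]
tcp in dial mm [  1.7  -4.3 161.7] tool y phi 27.89
```

Request:
apply_moves:
  translation:
    - [0.08,-0.09,0]
    - [0,0,0.4]
    - [0,0,0.6]
    - [0,0,0.6]
    - [0,0,0.6]
    - [0,0,0.5]
    - [0,0,0.25]
    - [0,0,0]
    - [0,0,0]
  dr:
    - [-0.9,0.8,0.1]
    - [0,0,0]
    - [0,0,0]
    - [0,0,0]
    - [0,0,0]
    - [0,0,0]
    - [0,0,0]
    - [0,0,0]
    - [0,0,0]
  fingers: [1,1,1,1,1,1,1,1,1]

```text
clock: 3.88
ee_pos: [0.5395, -0.4072, 0.1131]
tool_rot: [2.588, -0.271, 0.232]
contact_force: [-0.1, 0.5, 1.5]
grip_width: 1.004
grip_force: 0.0
```

Run:
```python
from h import *
P,im=snap('wrist','w2.png')
goto(.006,np.radians(28))
```

```text
t 3.93 w 1.001 gf 0.0 F [ 0.1 -0.7 -1. ] q [ 0.34  0.35  0.13  2.08  0.95  0.28 -1.83]
rotvec [-0.03 -0.04  0.08] shift(now axes) [-0.012  0.029  0.948] shift(target axes) [-0.011  0.029  0.948]
tcp in dial mm [-0.8  0.9 43.9] tool y phi 27.92
```

View pics/w2.png

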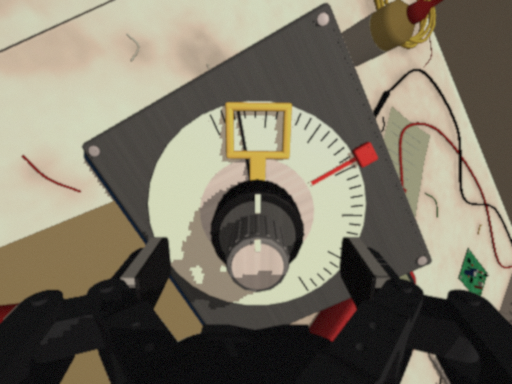

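Wrist view: knob at (258,250) between the fingers, frame at (258,130), nothing touched. Joint 6 is close to its lower limit (0.28, limit 0.23), so I'll put the finger line across the slope. That makes a small tilt towards vertical harmless.

Request:
apply_moves:
  translation:
    - [0,0,0]
    - [0,0,0]
    - [0,0,0]
    - [0,0,0]
    - [0,0,0]
    - [0,0,0]
    - [0,0,0.2]
    - [0,0,0.25]
    - [0,0,0.2]
    - [0,0,0]
    - [0,0,0]
  dr:
    - [0,0,5.8]
    - [0,0,6.8]
    - [0,0,6.8]
    - [0,0,6.8]
    - [0,0,5.8]
    - [1.6,-3.1,0]
    - [0,0,0]
    - [0,0,0]
    - [0,0,0]
    - [0,0,0]
    - [0,0,0]
  fingers: [1,1,1,1,1,1,1,1,1,1,1]

```text
clock: 4.85
ee_pos: [0.5466, -0.418, 0.09]
tool_rot: [2.838, -0.468, -0.332]
contact_force: [0.3, 0.7, -0.6]
grip_width: 0.997
grip_force: 0.0
```

```bash
python3 -c "
from h import *
goto(.007,np.radians(60))"
```

```text
t 4.85 w 0.997 gf 0.0 F [ 0.3  0.7 -0.6] q [ 0.39  0.41  0.1   2.02  0.76  0.29 -2.19]
rotvec [-1.48  3.07  0.15] shift(now axes) [0.1   0.053 0.242] shift(target axes) [0.087 0.047 0.248]
tcp in dial mm [-3.9 -0.1 16.9] tool y phi 59.89
```

Turning the tool clockwise lowers joint 7, so there is too little range for the 57° turn. The half-turned grasp avoids that.

Request:
apply_moves:
  translation:
    - [0.1,0.05,-0.1]
    - [0,0,0]
    - [0,0,0]
    - [0,0,0]
    - [0,0,0]
    - [0,0,0]
    - [0,0,0]
    - [0,0,0]
    - [0,0,0]
    - [0,0,0]
    - [0,0,0]
    - [0,0,0]
  dr:
    - [0,0,0]
    - [0,0,-5]
    - [0,0,-7]
    - [0,0,-7]
    - [0,0,-7]
    - [0,0,-7]
    - [0,0,-7]
    - [0,0,-7]
    - [0,0,-7]
    - [0,0,-7]
    - [0,0,-7]
    - [0,0,-7]
  fingers: [1,1,1,1,1,1,1,1,1,1,1,1]

```text
clock: 5.85
ee_pos: [0.5492, -0.4192, 0.0981]
tool_rot: [2.604, 0.143, 0.871]
contact_force: [0.5, 0.1, -0.3]
grip_width: 0.999
grip_force: 0.0
```

Request:
apply_moves:
  translation:
    - [0,0,0]
    - [0,0,0]
    - [0,0,0]
    - [0,0,0]
    - [0,0,0]
    - [0,0,0]
    - [0,0,0]
    - [0,0,0]
    - [0,0,0]
    - [0,0,0]
    - [0,0,0]
    - [0,0,0]
  dr:
    - [0,0,-7]
    - [0,0,-7]
    - [0,0,-7]
    - [0,0,-7]
    - [0,0,-7]
    - [0,0,-7]
    - [0,0,-7]
    - [0,0,-7]
    - [0,0,-7]
    - [0,0,-7]
    - [0,0,-7]
    - [0,0,-7]
  fingers: [1,1,1,1,1,1,1,1,1,1,1,1]

```text
clock: 6.85
ee_pos: [0.5491, -0.4193, 0.098]
tool_rot: [-3.038, 0.545, 2.405]
contact_force: [-0.2, -0.6, -0.5]
grip_width: 1.003
grip_force: 0.0
```

Request:
apply_moves:
  translation:
    - [0,0,0]
    - [0,0,0]
    - [0,0,0]
    - [0,0,0]
  dr:
    - [0,0,-7]
    - [0,0,-7]
    - [0,0,0]
    - [0,0,0]
  fingers: [1,1,1,1]

```text
clock: 7.18
ee_pos: [0.549, -0.4192, 0.0977]
tool_rot: [-2.903, 0.505, 2.673]
contact_force: [1.0, 0.1, 0.1]
grip_width: 0.997
grip_force: 0.0
```

```bash
python3 -c "
from h import *
goto(.007,np.radians(240))"
```

```text
t 7.18 w 0.997 gf 0.0 F [1.  0.1 0.1] q [ 0.89  0.43 -0.5   2.    1.12  0.49  0.56]
rotvec [ 1.33 -3.   -7.08] shift(now axes) [ 0.048 -0.007  0.373] shift(target axes) [0.067 0.009 0.37 ]
tcp in dial mm [ 2.5  1.  21.8] tool y phi -112.89
```

Request:
apply_moves:
  translation:
    - [0.06,0,0]
    - [0,0,0.15]
    - [0,0,0.15]
    - [0,0,0.08]
    - [0,0,0]
    - [0,0,0]
  dr:
    - [1.3,-3,0]
    - [0,0,0]
    - [0,0,0]
    - [0,0,0]
    - [0,0,0]
    - [0,0,0]
  fingers: [1,1,1,1,1,1]

```text
clock: 7.68
ee_pos: [0.5525, -0.4258, 0.0834]
tool_rot: [-2.873, 0.552, 2.689]
contact_force: [-0.6, 1.1, -0.5]
grip_width: 1.0
grip_force: 0.0
```

Run:
```python
from h import *
goto(.007,np.radians(247))
P,im=snap('wrist','w3.png'); angles(P,im)
```

```text
t 7.68 w 1.0 gf 0.0 F [-0.6  1.1 -0.5] q [ 0.82  0.45 -0.42  2.03  1.33  0.44  0.35]
rotvec [-0.1  -0.25  0.03] shift(now axes) [ 0.007  0.006 -0.027] shift(target axes) [ 0.007  0.006 -0.027]
tcp in dial mm [ 0.3 -0.1  5.9] tool y phi -113.03
red []
dark [(np.float64(-100.0), np.float64(-87.5)), (np.float64(-72.2), np.float64(-70.9)), (np.float64(-50.1), np.float64(-45.3)), (np.float64(-1.2), np.float64(1.8)), (np.float64(41.3), np.float64(59.9))]
yellow [(np.float64(-83.9), np.float64(-77.2))]
arm []
```

View pics/w3.png

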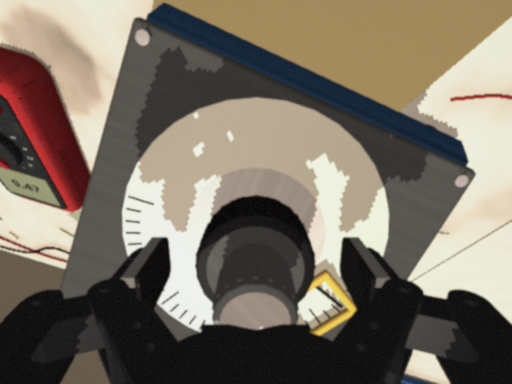

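Wrist view: knob at (255,260) centred between the fingers, frame at (330,300) clear of the right finger. Gripping now.

Request:
apply_moves:
  translation:
    - [0,0,0]
    - [0,0,0]
    - [0,0,0]
    - [0,0,0]
    - [0,0,0]
    - [0,0,0]
    - [0,0,0]
    - [0,0,0]
  dr:
    - [0,0,0]
    - [0,0,0]
    - [0,0,0]
    - [0,0,0]
    - [0,0,0]
    - [0,0,0]
    - [0,0,0]
    - [0,0,0]
  fingers: [0.4,0.4,0.4,0.4,0.4,0.4,0.4,0.4]

```text
clock: 8.4
ee_pos: [0.5521, -0.4253, 0.0842]
tool_rot: [-2.872, 0.552, 2.691]
contact_force: [-3.3, 2.6, 5.5]
grip_width: 0.614
grip_force: 62.0
```

Request:
apply_moves:
  translation:
    - [0,0,0]
    - [0,0,0]
    - [0,0,0]
    - [0,0,0]
    - [0,0,0]
    - [0,0,0]
    - [0,0,0]
    - [0,0,0]
    - [0,0,0]
    - [0,0,0]
    - [0,0,0]
    - [0,0,0]
  dr:
    - [0,0,3]
    - [0,0,5]
    - [0,0,5]
    - [0,0,6]
    - [0,0,6]
    - [0,0,6]
    - [0,0,6]
    - [0,0,6]
    - [0,0,4]
    - [0,0,3]
    - [0,0,0]
    - [0,0,0]
  fingers: [0.4,0.4,0.4,0.4,0.4,0.4,0.4,0.4,0.4,0.4,0.4,0.4]

```text
clock: 9.4
ee_pos: [0.5517, -0.4257, 0.0842]
tool_rot: [2.839, 0.536, 1.656]
contact_force: [-5.9, 3.6, 6.6]
grip_width: 0.613
grip_force: 62.1
```

Run:
```python
from h import *
goto(.007,np.radians(303.4))
for c in ['wrist','scene','top']:
    P,im=snap(c,'x_%s.png'%c); print(c); angles(P,im)
```

```text
t 9.4 w 0.613 gf 62.1 F [-5.9  3.6  6.6] q [ 0.76  0.44 -0.35  2.04  1.31  0.41 -0.52]
rotvec [-0.29  0.01  6.44] shift(now axes) [ 0.014  0.013 -0.004] shift(target axes) [ 0.015  0.011 -0.004]
tcp in dial mm [ 0.2 -0.7  6.8] tool y phi -63.04
wrist
red [(np.float64(-5.0), np.float64(-2.1))]
dark [(np.float64(-45.5), np.float64(-14.9)), (np.float64(1.4), np.float64(5.0)), (np.float64(49.1), np.float64(52.7))]
yellow []
arm []
scene
red []
dark [(np.float64(-52.1), np.float64(58.1))]
yellow []
arm []
top
red [(np.float64(-4.3), np.float64(-0.4))]
dark [(np.float64(-100.0), np.float64(-88.4)), (np.float64(-23.0), np.float64(-21.4))]
yellow [(np.float64(-31.9), np.float64(-25.1)), (np.float64(4.8), np.float64(11.7))]
arm [(np.float64(-18.9), np.float64(-0.7))]
```

Request:
apply_moves:
  translation:
    - [0,0,0]
    - [0,0,0]
    - [0,0,0]
    - [0,0,0]
  dr:
    - [0,0,3.2]
    - [0,0,3.2]
    - [0,0,0]
    - [0,0,0]
  fingers: [0.4,0.4,0.4,0.4]

```text
clock: 9.88
ee_pos: [0.5516, -0.4257, 0.0841]
tool_rot: [2.779, 0.5, 1.535]
contact_force: [-6.0, 3.0, 7.0]
grip_width: 0.616
grip_force: 62.1
```

Run:
```python
from h import *
goto(.007,np.radians(303.4))
ims=[]
for c in ['wrist','top']:
    P,im=snap(c,'y_%s.png'%c); print(c); angles(P,im)
    u,v=proj(P,dial(p,.05,np.radians([-5])))[0]; w=110 if c=='wrist' else 40
    a=cv2.getRectSubPix(im,(2*w,2*w),(float(u),float(v))); ims.append(cv2.resize(a,(400,400),interpolation=cv2.INTER_CUBIC))
cv2.imwrite('pics/y.png',np.hstack(ims)[:,:,::-1])
```

```text
t 9.88 w 0.616 gf 62.1 F [-6.  3.  7.] q [ 0.75  0.44 -0.34  2.04  1.31  0.41 -0.63]
rotvec [-0.29  0.02  0.04] shift(now axes) [ 0.015  0.013 -0.004] shift(target axes) [ 0.015  0.013 -0.004]
tcp in dial mm [ 0.2 -0.8  6.8] tool y phi -56.64
wrist
red [(np.float64(-5.2), np.float64(-2.0))]
dark [(np.float64(-39.1), np.float64(-8.5)), (np.float64(8.2), np.float64(11.6)), (np.float64(55.5), np.float64(59.2))]
yellow []
arm []
top
red [(np.float64(-4.2), np.float64(-0.3))]
dark [(np.float64(-100.0), np.float64(-83.7)), (np.float64(-15.8), np.float64(-14.9))]
yellow [(np.float64(-25.2), np.float64(-18.7)), (np.float64(11.6), np.float64(18.3))]
arm [(np.float64(-11.9), np.float64(5.9))]
```

View pics/y.png

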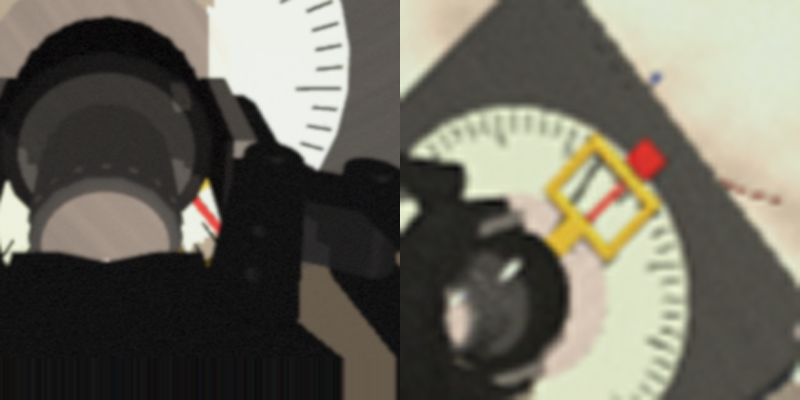

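Top view: the frame surrounds the red line and looks about 1° short, but that view is coarse. I'll release and back off for a clear measurement.

Request:
apply_moves:
  translation:
    - [0,0,0]
    - [0,0,0]
    - [0,0,0]
    - [0,0,0]
    - [0,0,0]
    - [0,0,-0.3]
    - [0,0,-0.8]
    - [0,0,-0.9]
    - [0,0,-0.9]
    - [0,0,-0.7]
    - [0,0,-0.3]
    - [0,0,0]
  dr:
    - [0,0,0]
    - [0,0,0]
    - [0,0,0]
    - [0,0,0]
    - [0,0,0]
    - [0,0,0]
    - [0,0,0]
    - [0,0,0]
    - [0,0,0]
    - [0,0,0]
    - [0,0,0]
    - [0,0,0]
  fingers: [1,1,1,1,1,1,1,1,1,1,1,1]

```text
clock: 10.98
ee_pos: [0.5005, -0.353, 0.2154]
tool_rot: [2.774, 0.503, 1.535]
contact_force: [-0.4, -0.3, 0.0]
grip_width: 1.004
grip_force: 0.0
```

Run:
```python
from h import *
goto(.16,np.radians(303.4))
for c in ['wrist','top','scene']:
    P,im=snap(c,'z_%s.png'%c); print(c); angles(P,im)
a=[]
for c in ['wrist','scene']:
    P=env.camera_params(c);im=cv2.imread('pics/z_%s.png'%c)
    u,v=proj(P,dial(p,.04,np.radians([-5])))[0]; w=65 if c=='wrist' else 35
    a.append(cv2.resize(cv2.getRectSubPix(im,(2*w,2*w),(float(u),float(v))),(400,400),interpolation=cv2.INTER_CUBIC)); print(u-w,v-w)
cv2.imwrite('pics/z.png',np.hstack(a))
```

```text
t 10.98 w 1.004 gf 0.0 F [-0.4 -0.3  0. ] q [ 0.87  0.11 -0.53  2.11  0.79  0.53 -0.19]
rotvec [0.04 0.17 0.12] shift(now axes) [ 0.033 -0.075  0.132] shift(target axes) [ 0.033 -0.075  0.132]
tcp in dial mm [  2.7   1.8 165.3] tool y phi -56.72
wrist
red [(np.float64(-5.2), np.float64(-2.2))]
dark [(np.float64(-16.4), np.float64(-15.3))]
yellow [(np.float64(-26.9), np.float64(-21.7)), (np.float64(9.4), np.float64(14.8))]
arm [(np.float64(-14.7), np.float64(0.7))]
top
red [(np.float64(-4.2), np.float64(-0.3))]
dark [(np.float64(-15.8), np.float64(-14.8))]
yellow [(np.float64(-25.2), np.float64(-18.7)), (np.float64(11.6), np.float64(18.3))]
arm [(np.float64(-11.9), np.float64(5.9))]
scene
red [(np.float64(-4.8), np.float64(-1.3))]
dark []
yellow [(np.float64(-26.2), np.float64(-20.5)), (np.float64(10.5), np.float64(16.5))]
arm []
212.29409491686812 135.65346823907316
192.02263067633984 140.09438346473667
```

View pics/z.png

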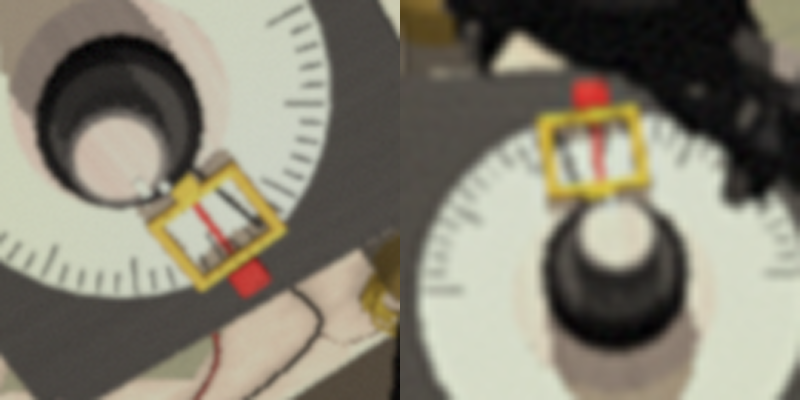

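```bash
cat >> h.py <<'E'
def frame_err(P,im,h,lo=-45,hi=40):
    ph=np.radians(np.arange(lo,hi,.05)); deg=np.degrees(ph); res=[]
    for r in (.046,.050,.054,.058,.062,.066):
        A=polar(P,im,np.arange(r-.001,r+.001,.0005),ph,h).astype(float).mean(0); R,g,b=A.T
        y=np.clip(np.minimum(R-b,g-b)-40,0,None)
        k=np.argmax(np.cumsum(y)>y.sum()/2) # split between two bars
        A0=polar(P,im,np.arange(r-.001,r+.001,.0005),ph,0).astype(float).mean(0); red=np.clip(A0[:,0]-A0[:,1]-50,0,None)*(A0[:,1]-A0[:,2]<45)
        rd=(deg*red).sum()/red.sum(); L=deg<rd
        c=.5*((deg*y)[L].sum()/y[L].sum()+(deg*y)[~L].sum()/y[~L].sum()); res.append(c-rd)
    return np.round(res,1)
E
python3 - <<'E'
from h import *
for c in ['wrist','top','scene']:
    P=env.camera_params(c); im=cv2.imread('pics/z_%s.png'%c)[:,:,::-1]
    for h in (.005,.0065,.008): print(c,h,frame_err(P,im,h))
E
```

```text
wrist 0.005 [-2.1 -2.1 -2.1 -2.  -2.1  nan]
wrist 0.0065 [-2.4 -2.4 -2.3 -2.3 -0.9  nan]
wrist 0.008 [-2.7 -2.7 -2.6 -2.5 -0.8  nan]
top 0.005 [-1.6 -1.7 -1.8 -1.9 -1.9  nan]
top 0.0065 [-1.3 -1.2 -1.4 -1.5 -1.5  nan]
top 0.008 [-1.2 -0.8 -1.  -1.2 -1.2  nan]
scene 0.005 [ nan -1.9 -1.6 -1.7 -2.1 -2.2]
scene 0.0065 [ nan -2.  -1.6 -1.8 -2.2 -2.2]
scene 0.008 [ nan -2.  -1.7 -1.9 -2.2 -2.3]h.py:53: RuntimeWarning: invalid value encountered in scalar divide
  rd=(deg*red).sum()/red.sum(); L=deg<rd
h.py:54: RuntimeWarning: invalid value encountered in scalar divide
  c=.5*((deg*y)[L].sum()/y[L].sum()+(deg*y)[~L].sum()/y[~L].sum()); res.append(c-rd)
```

All three cameras agree (frame height about 5 mm) that the frame is 1.9° left of the marker. I'll regrip and turn 1.9° more.

Request:
apply_moves:
  translation:
    - [0.03,-0.07,0.3]
    - [0,0,0.7]
    - [0,0,0.8]
    - [0,0,0.8]
    - [0,0,0.7]
    - [0,0,0.4]
    - [0,0,0.25]
    - [0,0,0]
    - [0,0,0]
  dr:
    - [0,0,0]
    - [0,0,0]
    - [0,0,0]
    - [0,0,0]
    - [0,0,0]
    - [0,0,0]
    - [0,0,0]
    - [0,0,0]
    - [0,0,0]
  fingers: [1,1,1,1,1,1,1,1,1]

```text
clock: 11.88
ee_pos: [0.5495, -0.4253, 0.0779]
tool_rot: [2.783, 0.497, 1.538]
contact_force: [0.1, -0.4, 0.0]
grip_width: 0.999
grip_force: 0.0
```

```bash
python3 -c "
from h import *
goto(.007,np.radians(303.4))"
```

```text
t 11.88 w 0.999 gf 0.0 F [ 0.1 -0.4  0. ] q [ 0.76  0.45 -0.34  2.04  1.33  0.41 -0.65]
rotvec [-0.41 -0.19  0.12] shift(now axes) [-0.066  0.11  -0.109] shift(target axes) [-0.066  0.111 -0.108]
tcp in dial mm [-4.6 -2.3  2.7] tool y phi -56.72
```

Request:
apply_moves:
  translation:
    - [-0.07,0.11,-0.11]
    - [0,0,0]
    - [0,0,0]
    - [0,0,0]
    - [0,0,0]
    - [0,0,0]
    - [0,0,0]
    - [0,0,0]
    - [0,0,0]
    - [0,0,0]
    - [0,0,0]
    - [0,0,0]
  dr:
    - [-0.4,-0.2,0]
    - [0,0,0]
    - [0,0,0]
    - [0,0,0]
    - [0,0,0]
    - [0,0,0]
    - [0,0,0]
    - [0,0,0]
    - [0,0,0]
    - [0,0,1]
    - [0,0,0.9]
    - [0,0,0]
  fingers: [1,1,0.4,0.4,0.4,0.4,0.4,0.4,0.4,0.4,0.4,0.4]

```text
clock: 12.88
ee_pos: [0.5506, -0.426, 0.0872]
tool_rot: [2.757, 0.492, 1.497]
contact_force: [-7.4, 4.3, 7.9]
grip_width: 0.613
grip_force: 60.5
```

```bash
python3 - <<'E' 2>/dev/null
from h import *
goto(.007,np.radians(303.4))
for c in ['top','scene']:
    P,im=snap(c,'v_%s.png'%c); print(c,frame_err(P,im,.005))
E
```

```text
t 12.88 w 0.613 gf 60.5 F [-7.4  4.3  7.9] q [ 0.76  0.43 -0.35  2.04  1.32  0.41 -0.67]
rotvec [-0.04  0.28 -1.88] shift(now axes) [0.06  0.012 0.064] shift(target axes) [0.059 0.014 0.065]
tcp in dial mm [ 1.7 -1.8  9.6] tool y phi -54.72
top [0.3 0.4 0.4 0.2 0.2 nan]
scene [nan nan nan nan nan nan]
```

Request:
apply_moves:
  translation:
    - [0,0,0]
    - [0,0,0]
    - [0,0,0]
    - [0,0,0]
    - [0,0,0]
    - [0,0,-0.3]
    - [0,0,-0.8]
    - [0,0,-0.9]
    - [0,0,-0.9]
    - [0,0,-0.7]
    - [0,0,-0.3]
    - [0,0,0]
  dr:
    - [0,0,0]
    - [0,0,0]
    - [0,0,0]
    - [0,0,0]
    - [0,0,0]
    - [0,0,0]
    - [0,0,0]
    - [0,0,0]
    - [0,0,0]
    - [0,0,0]
    - [0,0,0]
    - [0,0,0]
  fingers: [1,1,1,1,1,1,1,1,1,1,1,1]

```text
clock: 13.98
ee_pos: [0.5002, -0.3527, 0.2181]
tool_rot: [2.749, 0.494, 1.499]
contact_force: [0.1, 0.0, -0.1]
grip_width: 0.999
grip_force: 0.0
```

```bash
python3 - <<'E' 2>/dev/null
from h import *
goto(.042,np.radians(305))
for c in ['top','scene','wrist']:
    P,im=snap(c,'u_%s.png'%c); print(c,frame_err(P,im,.005)); angles(P,im,-40,40)
E
```

```text
t 13.98 w 0.999 gf 0.0 F [ 0.1  0.  -0.1] q [ 0.87  0.11 -0.53  2.11  0.79  0.53 -0.23]
rotvec [ 0.45  0.35 -0.19] shift(now axes) [ 0.075 -0.116  3.142] shift(target axes) [ 0.056 -0.091  3.143]
tcp in dial mm [  3.9   1.7 167.7] tool y phi -54.82
top [0.3 0.4 0.4 0.2 0.2 nan]
red [(np.float64(-4.3), np.float64(-0.3))]
dark [(np.float64(-13.7), np.float64(-12.9))]
yellow [(np.float64(-23.2), np.float64(-16.8)), (np.float64(13.5), np.float64(20.6))]
arm [(np.float64(-9.7), np.float64(8.1))]
scene [ nan  0.2  0.3  0.1 -0.2 -0.3]
red [(np.float64(-4.8), np.float64(-1.3))]
dark []
yellow [(np.float64(-24.4), np.float64(-18.5)), (np.float64(12.3), np.float64(18.3))]
arm []
wrist [ 0.2  0.1 -0.1  0.  -0.1  0.2]
red [(np.float64(-5.3), np.float64(-2.2))]
dark [(np.float64(-14.4), np.float64(-13.3))]
yellow [(np.float64(-24.9), np.float64(-19.8)), (np.float64(11.5), np.float64(16.7))]
arm [(np.float64(-13.1), np.float64(2.1))]
```

The frame is centred within about 0.2°. The needle is about 10.3° left, so the fine knob needs about 73°.

Request:
apply_moves:
  translation:
    - [0.06,-0.09,0.2]
    - [0,0,0.5]
    - [0,0,0.6]
    - [0,0,0.6]
    - [0,0,0.6]
    - [0,0,0.4]
    - [0,0,0.1]
    - [0,0,0]
    - [0,0,0]
  dr:
    - [0.4,0.3,0]
    - [0,0,0]
    - [0,0,0]
    - [0,0,0]
    - [0,0,0]
    - [0,0,0]
    - [0,0,0]
    - [0,0,0]
    - [0,0,0]
  fingers: [1,1,1,1,1,1,1,1,1]

```text
clock: 14.88
ee_pos: [0.5363, -0.4062, 0.1123]
tool_rot: [2.764, 0.484, 1.503]
contact_force: [-0.1, -0.3, 0.5]
grip_width: 0.997
grip_force: 0.0
```

```bash
python3 -c "
from h import *
goto(.042,np.radians(305))"
```

```text
t 14.88 w 0.997 gf 0.0 F [-0.1 -0.3  0.5] q [ 0.79  0.36 -0.4   2.07  1.2   0.43 -0.57]
rotvec [-0.3  -0.24 -0.18] shift(now axes) [-0.06   0.084  0.052] shift(target axes) [-0.06   0.083  0.053]
tcp in dial mm [-3.9 -1.3 44.1] tool y phi -54.82
```

Request:
apply_moves:
  translation:
    - [-0.06,0.08,0.05]
    - [0,0,0]
    - [0,0,0]
    - [0,0,0]
    - [0,0,0]
    - [0,0,0]
    - [0,0,0]
    - [0,0,0]
    - [0,0,0]
    - [0,0,0]
    - [0,0,0]
    - [0,0,0]
  dr:
    - [-0.3,-0.2,0]
    - [0,0,0]
    - [0,0,0]
    - [0,0,0]
    - [0,0,0]
    - [0,0,0]
    - [0,0,0]
    - [0,0,0]
    - [0,0,0]
    - [0,0,0]
    - [0,0,0]
    - [0,0,0]
  fingers: [1,1,0.2,0.2,0.2,0.2,0.2,0.2,0.2,0.2,0.2,0.2]

```text
clock: 15.88
ee_pos: [0.5392, -0.4093, 0.1142]
tool_rot: [2.758, 0.489, 1.5]
contact_force: [-5.4, 3.5, 5.0]
grip_width: 0.328
grip_force: 58.5
```

```bash
python3 -c "
from h import *
goto(.042,np.radians(305))"
```

```text
t 15.88 w 0.328 gf 58.5 F [-5.4  3.5  5. ] q [ 0.78  0.36 -0.39  2.07  1.21  0.43 -0.58]
rotvec [-0.01  0.1  -0.22] shift(now axes) [0.026 0.009 0.031] shift(target axes) [0.026 0.009 0.031]
tcp in dial mm [ 0.6 -0.9 43.3] tool y phi -54.78
```

Request:
apply_moves:
  translation:
    - [0,0,0]
    - [0,0,0]
    - [0,0,0]
    - [0,0,0]
    - [0,0,0]
    - [0,0,0]
    - [0,0,0]
    - [0,0,0]
    - [0,0,0]
    - [0,0,0]
    - [0,0,0]
    - [0,0,0]
  dr:
    - [0,0,3]
    - [0,0,5]
    - [0,0,6]
    - [0,0,6]
    - [0,0,6]
    - [0,0,6]
    - [0,0,6]
    - [0,0,6]
    - [0,0,6]
    - [0,0,6]
    - [0,0,6]
    - [0,0,6]
  fingers: [0.2,0.2,0.2,0.2,0.2,0.2,0.2,0.2,0.2,0.2,0.2,0.2]

```text
clock: 16.88
ee_pos: [0.5383, -0.4089, 0.1136]
tool_rot: [2.544, -0.133, 0.446]
contact_force: [-7.5, 6.0, 5.7]
grip_width: 0.332
grip_force: 58.5
```

Request:
apply_moves:
  translation:
    - [0,0,0]
    - [0,0,0]
    - [0,0,0]
    - [0,0,0]
  dr:
    - [0,0,2]
    - [0,0,0]
    - [0,0,0]
    - [0,0,0]
  fingers: [0.2,0.2,0.2,0.2]

```text
clock: 17.22
ee_pos: [0.5383, -0.4089, 0.1135]
tool_rot: [2.547, -0.149, 0.421]
contact_force: [-7.5, 5.2, 7.1]
grip_width: 0.333
grip_force: 58.5
```

```bash
python3 - <<'E' 2>/dev/null
from h import *
goto(.042,np.radians(15))
for c in ['top','scene','wrist']:
    P,im=snap(c,'s_%s.png'%c); print(c,frame_err(P,im,.005)); angles(P,im,-40,40)
a=[]
for c in ['wrist','top']:
    P=env.camera_params(c);im=cv2.imread('pics/s_%s.png'%c)
    u,v=proj(P,dial(p,.05,np.radians([-5])))[0]; w=80 if c=='wrist' else 30
    a.append(cv2.resize(cv2.getRectSubPix(im,(2*w,2*w),(float(u),float(v))),(400,400),interpolation=cv2.INTER_CUBIC))
cv2.imwrite('pics/s.png',np.hstack(a))
E
```

```text
t 17.22 w 0.333 gf 58.5 F [-7.5  5.2  7.1] q [ 0.66  0.35 -0.25  2.07  1.15  0.39 -1.76]
rotvec [ 0.03  0.12 -0.22] shift(now axes) [0.037 0.003 0.031] shift(target axes) [0.036 0.003 0.031]
tcp in dial mm [-0.5 -1.4 43.2] tool y phi 15.22
top [-0.8 -0.6 -0.8 -0.9 -1.4  nan]
red [(np.float64(-2.1), np.float64(-0.3))]
dark [(np.float64(-3.6), np.float64(-2.4))]
yellow [(np.float64(-23.2), np.float64(-16.9)), (np.float64(13.5), np.float64(20.5))]
arm [(np.float64(-10.0), np.float64(8.0))]
scene [nan nan nan nan nan nan]
red []
dark [(np.float64(-31.4), np.float64(39.9))]
yellow []
arm []
wrist [nan nan nan nan nan nan]
red []
dark [(np.float64(-4.6), np.float64(-2.9))]
yellow [(np.float64(-26.0), np.float64(-19.6)), (np.float64(10.4), np.float64(16.9))]
arm [(np.float64(-13.4), np.float64(4.0))]
```

View pics/s.png

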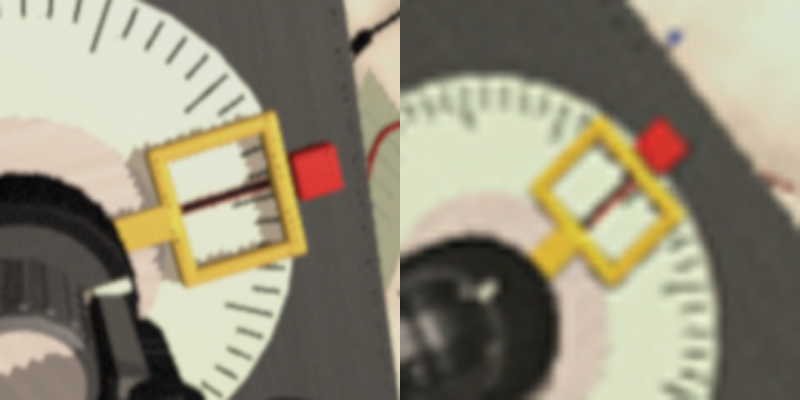

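Needle is on the red line, with a red strip visible only on its clockwise side, so it's slightly short. I'll quantify that from the wrist picture.

```bash
cat >> h.py <<'E'
def prof(c,f):
    P=env.camera_params(c); im=cv2.imread(f)[:,:,::-1]; d=np.arange(-9,2,.4); ph=np.radians(d)
    A=polar(P,im,np.arange(.048,.062,.0005),ph,0).astype(float).mean(0)
    for a,b in zip(d,A): print(round(a,1),b.astype(int),end=' | ')
    bg=np.median(A[:,1]); print('\n band centre (g dip): %.2f'%((d*(bg-A[:,1]).clip(15)-d*15).sum()/((bg-A[:,1]).clip(15)-15).sum()), 'needle (r dip): %.2f'%((d*((np.median(A[:,0])-A[:,0]).clip(25)-25)).sum()/((np.median(A[:,0])-A[:,0]).clip(25)-25).sum()))
E
python3 -c "
from h import *
prof('wrist','pics/s_wrist.png');prof('top','pics/s_top.png');prof('top','pics/v_top.png')"
```

```text
-9.0 [226 229 209] | -8.6 [226 229 209] | -8.2 [226 229 209] | -7.8 [226 229 209] | -7.4 [226 229 208] | -7.0 [225 228 207] | -6.6 [223 225 202] | -6.2 [215 215 191] | -5.8 [200 194 171] | -5.4 [175 160 141] | -5.0 [143 119 105] | -4.6 [105  77  68] | -4.2 [72 46 42] | -3.8 [55 32 31] | -3.4 [64 37 35] | -3.0 [95 59 53] | -2.6 [135  94  82] | -2.2 [171 133 117] | -1.8 [196 168 148] | -1.4 [205 191 168] | -1.0 [204 200 177] | -0.6 [200 201 179] | -0.2 [202 205 184] | 0.2 [211 214 193] | 0.6 [219 223 200] | 1.0 [225 228 206] | 1.4 [226 229 207] | 1.8 [226 229 208] | 
 band centre (g dip): -3.66 needle (r dip): -3.75
-9.0 [219 226 197] | -8.6 [221 229 199] | -8.2 [224 231 201] | -7.8 [225 232 202] | -7.4 [225 233 203] | -7.0 [224 232 202] | -6.6 [222 230 200] | -6.2 [217 226 195] | -5.8 [209 220 188] | -5.4 [198 209 178] | -5.0 [182 193 164] | -4.6 [161 170 144] | -4.2 [139 145 123] | -3.8 [117 117  99] | -3.4 [100  91  78] | -3.0 [94 72 62] | -2.6 [99 63 54] | -2.2 [115  64  54] | -1.8 [137  73  62] | -1.4 [157  87  73] | -1.0 [174 105  88] | -0.6 [183 122 103] | -0.2 [186 138 117] | 0.2 [184 152 129] | 0.6 [180 164 139] | 1.0 [177 174 148] | 1.4 [176 183 156] | 1.8 [180 192 164] | 
 band centre (g dip): -2.22 needle (r dip): -2.98
-9.0 [228 235 206] | -8.6 [228 236 206] | -8.2 [228 236 207] | -7.8 [226 236 207] | -7.4 [224 235 206] | -7.0 [221 234 205] | -6.6 [219 232 202] | -6.2 [217 229 198] | -5.8 [215 223 191] | -5.4 [214 214 182] | -5.0 [214 200 169] | -4.6 [214 180 151] | -4.2 [214 157 132] | -3.8 [213 131 109] | -3.4 [213 106  88] | -3.0 [213  87  72] | -2.6 [212  76  62] | -2.2 [212  74  61] | -1.8 [210  80  66] | -1.4 [206  92  76] | -1.0 [201 107  89] | -0.6 [194 123 103] | -0.2 [186 139 117] | 0.2 [179 153 130] | 0.6 [174 166 142] | 1.0 [173 177 152] | 1.4 [174 187 160] | 1.8 [180 196 169] | 
 band centre (g dip): -2.10 needle (r dip): 0.95
```

Request:
apply_moves:
  translation:
    - [0,0,0]
    - [0,0,0]
    - [0,0,0]
    - [0,0,0]
    - [0,0,0]
    - [0,0,0]
    - [0,0,0]
    - [0,0,-0.4]
    - [0,0,-0.9]
    - [0,0,-0.9]
    - [0,0,-0.7]
    - [0,0,-0.2]
  dr:
    - [0,0,2.5]
    - [0,0,0]
    - [0,0,0]
    - [0,0,0]
    - [0,0,0]
    - [0,0,0]
    - [0,0,0]
    - [0,0,0]
    - [0,0,0]
    - [0,0,0]
    - [0,0,0]
    - [0,0,0]
  fingers: [0.2,0.2,0.2,1,1,1,1,1,1,1,1,1]

```text
clock: 18.37
ee_pos: [0.4987, -0.351, 0.2199]
tool_rot: [2.547, -0.18, 0.389]
contact_force: [-0.1, -0.3, 0.1]
grip_width: 1.004
grip_force: 0.0
```

```bash
python3 - <<'E' 2>/dev/null
from h import *
goto(.16,np.radians(18))
a=[]
for c in ['top','scene','wrist']:
    P,im=snap(c,'r_%s.png'%c); print(c,frame_err(P,im,.005)); angles(P,im,-40,40)
    prof(c,'pics/r_%s.png'%c)
    u,v=proj(P,dial(p,.05,np.radians([-5])))[0]; w=40 if c=='wrist' else 25
    a.append(cv2.resize(cv2.getRectSubPix(im,(2*w,2*w),(float(u),float(v))),(266,266),interpolation=cv2.INTER_CUBIC))
cv2.imwrite('pics/r.png',np.hstack(a)[:,:,::-1])
E
```

```text
t 18.37 w 1.004 gf 0.0 F [-0.1 -0.3  0.1] q [ 0.74  0.09 -0.39  2.12  0.75  0.52 -1.46]
rotvec [ 0.32 -0.32  0.31] shift(now axes) [-0.062 -0.065  0.263] shift(target axes) [-0.061 -0.064  0.263]
tcp in dial mm [  3.2   1.5 170.5] tool y phi 17.69
top [nan nan nan nan nan nan]
red []
dark [(np.float64(-3.6), np.float64(-1.5))]
yellow [(np.float64(-23.1), np.float64(-16.9)), (np.float64(13.5), np.float64(20.5))]
arm [(np.float64(-10.1), np.float64(8.0))]
-9.0 [214 222 192] | -8.6 [217 225 194] | -8.2 [219 227 196] | -7.8 [221 228 198] | -7.4 [221 229 198] | -7.0 [220 228 198] | -6.6 [218 226 196] | -6.2 [214 222 191] | -5.8 [207 215 185] | -5.4 [196 205 175] | -5.0 [182 191 162] | -4.6 [161 170 144] | -4.2 [139 148 125] | -3.8 [116 122 104] | -3.4 [95 98 83] | -3.0 [81 79 67] | -2.6 [77 67 57] | -2.2 [83 64 55] | -1.8 [95 70 59] | -1.4 [110  81  68] | -1.0 [126  97  82] | -0.6 [139 114  97] | -0.2 [150 131 112] | 0.2 [158 146 125] | 0.6 [164 159 136] | 1.0 [170 171 146] | 1.4 [175 180 154] | 1.8 [181 189 163] | 
 band centre (g dip): -2.09 needle (r dip): -2.51
scene [nan nan nan nan 
[... 795 characters left out ...]
loat64(11.2), np.float64(16.7))]
arm [(np.float64(-13.2), np.float64(3.9))]
-9.0 [194 199 177] | -8.6 [194 199 177] | -8.2 [194 199 177] | -7.8 [194 198 176] | -7.4 [193 197 175] | -7.0 [192 195 174] | -6.6 [190 191 170] | -6.2 [186 184 164] | -5.8 [179 174 155] | -5.4 [170 160 142] | -5.0 [157 142 126] | -4.6 [140 120 106] | -4.2 [120  96  85] | -3.8 [101  77  68] | -3.4 [89 66 59] | -3.0 [86 66 59] | -2.6 [94 77 68] | -2.2 [108  95  84] | -1.8 [126 114 101] | -1.4 [141 132 116] | -1.0 [152 145 128] | -0.6 [158 155 137] | -0.2 [163 162 144] | 0.2 [167 169 150] | 0.6 [172 175 156] | 1.0 [178 182 161] | 1.4 [184 188 167] | 1.8 [188 193 171] | 
 band centre (g dip): -3.13 needle (r dip): -3.05
```

View pics/r.png

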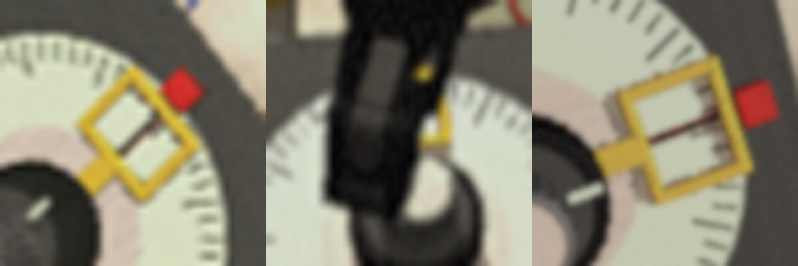

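In both the wrist and top views the needle covers the red line with thin red on both sides, and the frame hasn't moved. The gripper is well clear, so I'm handing in.

```bash
python3 -c "
from plant import env
print(env.finish_job())"
```

```text
the job is handed in; nothing more can be done
None
```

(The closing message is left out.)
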